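# Change the pick counter over from the blue stand to the yellow one

## Task

Change the pick counter over from blue to yellow: first snap the open, empty blue folding stand down flat, then snap the folded yellow stand fully open (press its tail down), and then take the yellow carton and set it gently down, upright and square to the back, in the middle of the yellow stand's tray between lip and back, and let go. Do not shift or knock over any of the other cartons, bottles and things on the counter, and do not let the carton fall.

Things in the scene. Friction and masses are not known exactly. Their poses are not given: they have to be found in the camera images.
- blue_stand: Blue folding easel stand, fixed; origin under the foot's middle, z up, front faces its -x. In its frame (mm): white foot x -70 to 55, y -72 to 72, top z 10. Blue lip x -18 to -12, y -50 to 50, top z 24. Hinge barrel radius 6 along y at x 45, z 48; hinge cheeks at y -58 and 58, 5 thick, x 35 to 55, up to z 58; spring strut at y 61 to 69. Tray floor z 10 between lip and barrel, 51 deep.
- yellow_stand: Yellow folding easel stand, fixed; origin under the foot's middle, z up, front faces its -x. In its frame (mm): white foot x -70 to 55, y -72 to 72, top z 10. Yellow lip x -18 to -12, y -50 to 50, top z 24. Hinge barrel radius 6 along y at x 45, z 48; hinge cheeks at y -58 and 58, 5 thick, x 35 to 55, up to z 58; spring strut at y 61 to 69. Tray floor z 10 between lip and barrel, 51 deep.
- blue_back (a joint): Blue back, rad: 0 folded (panel level over the tray), 1.8 open (panel leans 13 degrees back). Over-centre spring: dead point near 0.9 to 1.0, past it the back snaps on by itself; 0.16 N m holds it at either stop. Opens by pressing the tail down (about 8 N; snaps when the tail is level to 10 degrees below), folds by pushing the panel from behind (about 3 N). Starts open.
- yellow_back (a joint): Yellow back, rad: 0 folded (panel level over the tray), 1.8 open (panel leans 13 degrees back). Over-centre spring: dead point near 0.9 to 1.0, past it the back snaps on by itself; 0.16 N m holds it at either stop. Opens by pressing the tail down (about 8 N; snaps when the tail is level to 10 degrees below), folds by pushing the panel from behind (about 3 N). Starts folded.
- blue_top (a point): Middle of the free edge of the blue stand's panel (100 from hinge to edge, 100 wide, 5 thick); moves with the back. In the stand's frame: x -55, z 48 folded; x 68, z 145 open.
- yellow_top (a point): Middle of the free edge of the yellow stand's panel (100 from hinge to edge, 100 wide, 5 thick); moves with the back. In the stand's frame: x -55, z 48 folded; x 68, z 145 open.
- blue_tail (a point): Middle of the blue tail, 36 mm from the hinge: the place to press. The tail is a plate 48 long, 60 wide, 5 thick with a black rubber edge, fixed at 135 degrees to the panel beyond the hinge. Folded it sticks up and back at 45 degrees (this point x 70, z 73 in the stand's frame); open it points down and back. Moves with the back.
- yellow_tail (a point): Middle of the yellow tail, 36 mm from the hinge: the place to press. The tail is a plate 48 long, 60 wide, 5 thick with a black rubber edge, fixed at 135 degrees to the panel beyond the hinge. Folded it sticks up and back at 45 degrees (this point x 70, z 73 in the stand's frame); open it points down and back. Moves with the back.
- yellow_tray (a point): Middle of the yellow stand's tray floor, between lip and hinge (in the stand's frame x 13.5, y 0, z 10 mm); axes as the stand's.
- yellow_carton: A closed yellow carton standing on end, 28 (its x) by 56 (its y) by 100 tall, with white paper patches, about 120 g (80 to 170 g); origin at the centre of its underside. This one goes on the yellow stand, its x along the stand's x (either way round).
- blue_carton: A closed blue carton standing on end, 28 (its x) by 56 (its y) by 100 tall, with white paper patches; origin at the centre of its underside. Leave alone.
- green_carton: A closed green carton standing on end, 28 (its x) by 56 (its y) by 100 tall, with white paper patches; origin at the centre of its underside. Leave alone.
- amber_bottle: Amber bottle, 38 across, 105 tall, standing close behind the yellow stand; origin at the centre of its underside. Leave alone.
- white_jar: White jar, 42 across, 85 tall, standing close behind the blue stand; origin at the centre of its underside. Leave alone.
- tape_roll: Grey tape roll lying flat, 72 across, 20 tall, in front of the yellow stand; origin at the centre of its underside. Leave alone.
- steel_bowl: Small steel bowl, 84 across, 32 tall, in front of the blue stand; origin at the centre of its underside. Leave alone.
- steel_beaker: Open metal beaker, 52 across, 55 tall, beyond the cartons; origin at the centre of its underside. Leave alone.
There are look-alikes about, which are no part of the job. What is shaped like the yellow_stand but pink or purple is not meant.

How it is judged:
On the way, in this order (a step that is already met when the one before it is completed fails the run):
1. the blue stand is folded flat (value of joint blue_back below 0.12 rad), for 0.2 s.
2. the yellow stand is snapped fully open (value of joint yellow_back above 1.62 rad), for 0.2 s.
3. the yellow carton stands in the yellow stand's tray (horizontal distance between yellow_carton and yellow_tray below 0.028 m and x of yellow_carton in the frame of yellow_tray between -0.017 and 0.017 m and z of yellow_carton in the frame of yellow_tray between -0.006 and 0.008 m and angle between yellow_carton's own z axis and vertical below 0.35 rad and angle between the x axis of yellow_carton and the x axis of yellow_stand, either way round below 0.3 rad and linear speed of yellow_carton below 0.03 m/s), for 0.2 s.
At the end, for the whole second after the job is handed in: Blue back below 0.12 rad, yellow back above 1.62 rad; yellow carton at rest, its origin within 28 mm of the tray's middle (17 mm along the stand's x, 8 mm in height), within 0.35 rad of upright, its x within 0.3 rad of the stand's x, either way round (all of step 3 and value of joint blue_back below 0.12 rad and value of joint yellow_back above 1.62 rad); the robot touches nothing.
It fails at once if the blue or green carton is shifted by more than 30 mm or tipped by more than 0.5 rad (distance of any of blue_carton, green_carton from where it was at the start of the episode above 0.03 m or angle between any of blue_carton, green_carton's own z axis and vertical above 0.5 rad).
It fails at once if the amber bottle or white jar is shifted by more than 30 mm or tipped by more than 0.5 rad (distance of any of amber_bottle, white_jar from where it was at the start of the episode above 0.03 m or angle between any of amber_bottle, white_jar's own z axis and vertical above 0.5 rad).
It fails at once if the tape roll, steel bowl or beaker is shifted by more than 30 mm or tipped by more than 0.5 rad (distance of any of tape_roll, steel_bowl, steel_beaker from where it was at the start of the episode above 0.03 m or angle between any of tape_roll, steel_bowl, steel_beaker's own z axis and vertical above 0.5 rad).
It fails at once if the yellow carton falls freely (faster than 0.7 m/s out of the fingers) (linear speed of yellow_carton above 0.7 m/s and contact force between the fingers and yellow_carton below 0.05 N).
It fails at once if the yellow carton is tipped over (more than 1 rad) (angle between yellow_carton's own z axis and vertical above 1 rad).
It also fails if it takes over 64 s, if anything falls off the work surface, if the arm or the gripper's body presses on something with over 40 N, if the wrist force passes 120 N, or if a joint passes its speed limit or range.

## Robot

A 7-joint arm with a two-finger parallel gripper is mounted at the origin on the work surface. World frame = base frame: x ahead of the robot, y to its left, z up, the work surface at z = 0. Lengths are in m, angles in rad, forces in N, time in s.
With the tool pointing down it reaches from about 0.35 to 0.9 m from the base axis. Payload 19.9 kg.
Tool frame: the origin (TCP) lies between the finger pads; the fingertips stand 11 mm ahead of it and the grasp point (between the pads) lies 8 mm behind it; z points along the fingers, y is the direction in which the jaws open and shut (so a half turn about z gives the same grasp; the last joint's range is limited). The gripper opens to 85 mm and grips with 20 to 120 N. Pads are 22 mm wide; open, the fingers measure 114 mm over their backs; the gripper's body (76 mm by 85 mm) begins 54 mm behind the grasp point. The pads swing forward as they close: fully open they stand 13 mm farther back than shut.
Start: joints at [-1.147, 0.417, -0.01, 1.614, 0.005, 1.111, -0.053], TCP at [0.28, 0.559, 0.242] pointing down, gripper open.
Joint ranges: [-2.81, 2.81], [-0.39, 2.02], [-1.27, 1.25], [0.06, 2.57], [-1.19, 4.33], [0.19, 2], [-2.82, 2.82]. Speed limits (rad/s): [1.89, 1.89, 2.39, 2.39, 3.01, 3.01, 3.01].

## Interface

Orientations are given as [roll, pitch, yaw] about the fixed x, y, z axes, in that order (R = Rz(yaw) Ry(pitch) Rx(roll)).
In Python, from bench import movep, move_linear, move_j, gripper_to, hold, ik, sense, capture, camera_params, MotionError, hand_in gives the robot as it stands. The module is installed in compiled form; this text tells all that it offers. Calls block until the motion is done:
- movep(position, orientation): joint-space move of the TCP to a pose.
- move_linear(position, ori=None, velocity=0.15): straight line of the TCP; ori=None keeps the orientation; velocity is the mean speed in m/s.
- move_j(angles): joint-space move.
- gripper_to(opening, squeeze=None): finger opening in m; squeeze is the grip in N (None keeps the last); returns when the fingers have stopped.
- hold(seconds).
- ik(position, orientation): joint angles nearest the present ones, or None.
- sense(): the state.
- capture(name): name is "side" or "top" or "wrist"; returns (picture, depth): 420x560x3 uint8, blue, green, red; 420x560 float32, m along the optical axis (not along the pixel's ray), 0 where there is no reading.
- camera_params(name): a dict with "fov_y" (degrees; the focal length in pixels is half the picture's height over the tangent of half this angle, whatever the lens; pixels are square), "cx", "cy" (the principal point, pixels), "xyz" and "orientation" of the camera in the world. Camera axes: x right, y down, z forward; pixel columns grow to the right and rows downward; lengths in m; the calibration is good to about 2 mm. The wrist camera is an equidistant fisheye: a pixel r from the principal point sees the ray r / f radians off the axis. A picture is of the moment at which its call begins: read the wrist's pose just before it. camera_params takes no time and is no camera call; for the wrist camera it gives the pose at the moment of the call.
A pose or a line that the arm cannot do raises MotionError and nothing moves.
- hand_in(): hands the job in, once; it reports no verdict.
The state is a dict: "time_s": time; "qpos": joint angles; "joint_velocities": joint speeds; "tau": joint torques, N m; "tool_pos": TCP position; "tool_rot": TCP orientation; "ft_force": force on the tool from outside, world axes, zero at the start; "ft_torque": the same for the moment, N m; "finger_gap": finger opening in m.
Only numpy, scipy, OpenCV 4.12 (cv2) and the standard library are available. Lean on these libraries where they do the work, as an engineer would, in place of code of your own. Each camera call takes 0.05 s, during which the arm holds its last target.

## Working session

There is one attempt and no reset: what is moved stays moved. The work goes in short steps, each a Python script; the robot and the scene stay as the last script left them, time stands still between calls to the robot, and variables do not carry over. Pictures are saved under pics/ and viewed, and the job is handed in when it is done.

```bash
mkdir -p pics
cat > h.py <<'E'
import numpy as np, cv2
from scipy.spatial.transform import Rotation as R
from bench import *
def K(c): 
    p=camera_params(c); return p, 210/np.tan(np.radians(p['fov_y'])/2)
def cloud(c,d,p,f):
    v,u=np.mgrid[0:420,0:560]
    x=(u-p['cx'])/f*d; y=(v-p['cy'])/f*d
    P=np.stack([x,y,d],-1)
    return P@R.from_euler('xyz',p['orientation']).as_matrix().T+np.array(p['xyz'])
E
python3 - <<'E'
from h import *
for c in ['side','top']:
    p,f=K(c); im,d=capture(c); print(c,p,f)
    cv2.imwrite(f'pics/{c}0.png',im); np.savez(f'{c}0.npz',im=im,P=cloud(c,d,p,f),d=d)
s=sense(); print(s['time_s'],s['tool_pos'],s['tool_rot'],s['finger_gap'])
E
```

```text
side {'fov_y': 49.16240082031709, 'cx': 282.6089056654029, 'cy': 205.5580115281998, 'xyz': array([ 0.21647315, -1.13932127,  0.84306874]), 'orientation': array([-2.18022112,  0.01145179, -0.25141316])} 459.07769056040615
top {'fov_y': 53.92775589954227, 'cx': 278.405180512313, 'cy': 210.90777366458482, 'xyz': array([ 0.33035119, -0.09830393,  0.98677354]), 'orientation': array([-2.96842324,  0.00801332, -1.59102668])} 412.7913576439496
0.1 [0.28001872 0.55841679 0.24172003] [-3.14047571e+00  8.14479209e-05  2.67682845e+00] 0.08540251682459563
```

View pics/side0.png

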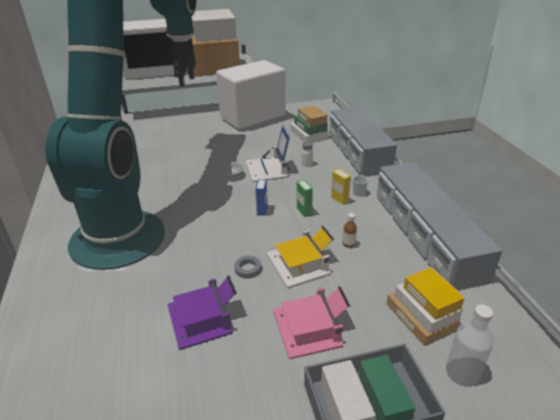

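View pics/top0.png

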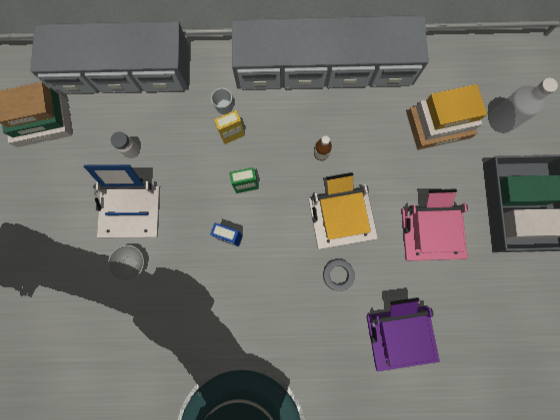

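The top view shows the blue stand open at (128,205) and the yellow stand folded at (343,215). The pink (435,230) and purple (403,335) stands are look-alikes. The cartons are yellow (230,127), green (244,180) and blue (226,232). Next I'll enlarge the crops and measure.

Run:
```python
from h import *
z=np.load('top0.npz');im,P=z['im'],z['P']
a=cv2.resize(im[85:280,75:255],None,fx=2.2,fy=2.2,interpolation=cv2.INTER_CUBIC)
b=cv2.resize(im[85:280,280:460],None,fx=2.2,fy=2.2,interpolation=cv2.INTER_CUBIC)
cv2.imwrite('pics/crop0.png',np.hstack([a,b]))
# table check
for u,v in [(280,290),(180,150),(300,100),(400,270)]: print('table',P[v,u].round(4))
for n,(u,v) in dict(bfoot=(140,228),yfoot=(320,240),ypanel=(345,215),ytail=(340,182),bpanel=(115,178),ycart=(230,122),gcart=(243,177),bcart=(227,230),jar=(122,140),bott=(324,142),beaker=(222,98)).items(): print(n,P[v,u].round(4))
```

```text
table [ 0.3146 -0.0938  0.0047]
table [ 0.6638  0.1493 -0.0031]
table [ 0.7897 -0.1548 -0.0027]
table [ 0.3551 -0.3772  0.0036]
bfoot [0.4669 0.2376 0.0106]
yfoot [ 0.4294 -0.1913  0.0083]
ypanel [ 0.4813 -0.2467  0.051 ]
ytail [ 0.5541 -0.2356  0.0724]
bpanel [0.5699 0.2703 0.0911]
ycart [0.6929 0.0114 0.0995]
gcart [ 0.5632 -0.0176  0.1011]
bcart [0.4457 0.0175 0.1026]
jar [0.6611 0.2611 0.0849]
bott [ 0.6381 -0.1991  0.1065]
beaker [0.7946 0.0429 0.0085]
```

View pics/crop0.png

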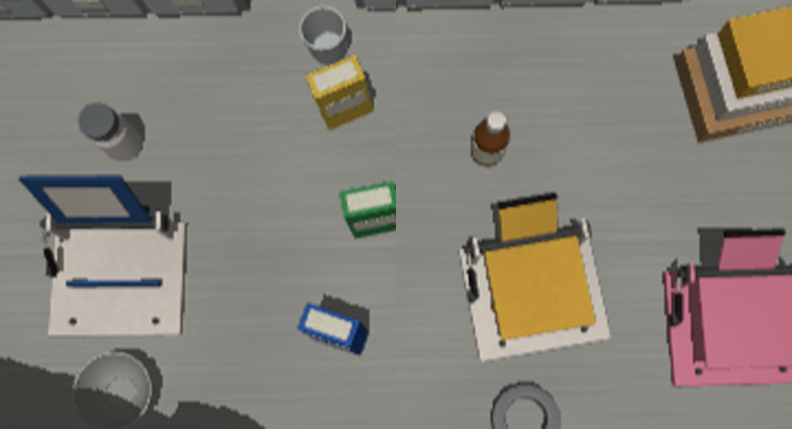

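```bash
cat > fit.py <<'E'
from h import *
def rect(Q,name,ok=None):
    (c,s,a)=cv2.minAreaRect((Q[:,:2]*1000).astype(np.float32)); 
    print(name,len(Q),'c',np.round(c,1),'size',np.round(s,1),'ang',round(a,1),'z',Q[:,2].mean().round(4)); return c,s,a
def fit(c):
    z=np.load(f'{c}0.npz');im,P=z['im'],z['P']
    h=cv2.cvtColor(im,cv2.COLOR_BGR2HSV);H,S,V=[h[...,i].astype(int) for i in range(3)]
    X,Y,Z=P[...,0],P[...,1],P[...,2]
    def reg(x0,x1,y0,y1,z0,z1): return (X>x0)&(X<x1)&(Y>y0)&(Y<y1)&(Z>z0)&(Z<z1)
    yel=(H>15)&(H<32)&(S>120); blu=(H>100)&(H<125)&(S>120); whi=(S<60)&(V>165)
    print('==',c)
    rect(P[reg(.35,.65,-.36,-.12,.043,.056)&yel],'ypanel')
    rect(P[reg(.5,.65,-.36,-.12,.06,.1)&yel],'ytail')
    rect(P[reg(.35,.6,-.36,-.12,.0,.02)&whi],'yfoot')
    rect(P[reg(.40,.60,.15,.36,.012,.04)&blu],'blip')
    rect(P[reg(.40,.60,.15,.36,.0,.02)&whi],'bfoot')
    rect(P[reg(.45,.70,.15,.36,.06,.17)],'bpanel')
    q=P[reg(.45,.70,.15,.36,.13,.17)]; print('top', q.max(0),q.min(0))
    rect(P[reg(.62,.76,-.05,.08,.094,.108)],'ycart')
    rect(P[reg(.5,.62,-.08,.05,.094,.108)],'gcart')
    rect(P[reg(.38,.5,-.04,.08,.094,.108)],'bcart')
    rect(P[reg(.62,.72,.2,.32,.075,.09)],'jar')
    rect(P[reg(.58,.72,-.26,-.14,.02,.12)],'bott')
    rect(P[reg(.3,.42,-.34,-.18,.014,.026)],'tape')
    rect(P[reg(.33,.46,.18,.32,.025,.04)],'bowl')
    rect(P[reg(.68,.85,-.0,.12,.045,.062)],'beaker')
if __name__=='__main__':
    fit('top');fit('side')
E
python3 fit.py
```

```text
== top
ypanel 1815 c [ 487.4 -245.5] size [106.4  99.2] ang 8.8 z 0.0505
ytail 304 c [ 550.8 -235.1] size [25.9 58.4] ang 8.9 z 0.0712
yfoot 889 c [ 481.1 -246.9] size [123.9 142.5] ang 8.7 z 0.0099
blip 84 c [531.5 276.2] size [86.8 96. ] ang 11.9 z 0.0229
bfoot 2421 c [507.1 269.1] size [142.7 119.9] ang 89.7 z 0.01
bpanel 1217 c [618.1 272.5] size [130.5 124.8] ang 1.9 z 0.1026
top [0.5875733 0.3182805 0.1500331] [0.57649492 0.21773727 0.13002626]
ycart 309 c [699.5  18. ] size [29.5 55.9] ang 23.9 z 0.1001
gcart 320 c [568.4 -16.1] size [28.6 55.8] ang 10.5 z 0.1
bcart 336 c [442.4  24.2] size [56.3 28.1] ang 70.3 z 0.1
jar 233 c [664.8 269.1] size [37.7 35.6] ang 42.5 z 0.0843
bott 304 c [ 642.5 -201.2] size [38.2 32.2] ang 70.0 z 0.0697
tape 485 c [ 347.5 -230.1] size [70.9 69.5] ang 44.2 z 0.0197
bowl 263 c [385.9 261.2] size [82.1 81.8] ang 74.7 z 0.0299
beaker 181 c [752.5  31.8] size [ 62.4 144.3] ang 89.8 z 0.053
== side
ypanel 928 c [ 483.2 -246.6] size [109.5 103.4] ang 10.8 z 0.05
ytail 187 c [ 547.7 -236.3] size [26.3 60.4] ang 9.3 z 0.0716
yfoot 551 c [ 476.2 -237.6] 
[... 270 characters left out ...]
0.13001741]
ycart 104 c [694.6  17.5] size [32.6 59.3] ang 24.9 z 0.0991
gcart 109 c [561.8 -17.5] size [29.5 60.6] ang 14.3 z 0.0994
bcart 112 c [437.8  23.5] size [62.4 27.7] ang 69.2 z 0.0993
jar 68 c [659.  266.6] size [39.8 37.9] ang 85.3 z 0.0827
bott 325 c [ 638.7 -207.5] size [31.9 38. ] ang 69.2 z 0.0615
tape 291 c [ 351.2 -222.5] size [97.7 72.1] ang 43.5 z 0.019
bowl 104 c [379.8 262.1] size [85.3 77.5] ang 80.6 z 0.0294
beaker 113 c [739.6  21.3] size [120.   51.9] ang 27.4 z 0.0514fit.py:4: RuntimeWarning: Mean of empty slice.
  print(name,len(Q),'c',np.round(c,1),'size',np.round(s,1),'ang',round(a,1),'z',Q[:,2].mean().round(4)); return c,s,a
  ret = ret.dtype.type(ret / rcount)
```

Run:
```python
from h import *
print(sense()['qpos'].round(2) if hasattr(sense()['qpos'],'round') else sense()['qpos'])
yb,yy,yc=np.radians([-.3,8.9,24.2])
for n,p,y in [('b',(.615,.2675,.2),yb),('b2',(.5,.2675,.12),yb),('y',(.55,-.235,.2),yy),('y2',(.57,-.235,.06),yy),('c',(.697,.018,.25),yc),('c2',(.697,.018,.07),yc),('p',(.5,-.244,.2),yy)]:
    for k in (0,np.pi):
        q=ik(p,[np.pi,0,y+k]); print(n,round(k),None if q is None else np.round(q,2))
z=np.load('top0.npz');P=z['P']
Z=P[...,2];v,u=np.mgrid[0:420,0:560]
m=(u>208)&(u<238)&(v>84)&(v<112)&(Z>.045)
from fit import rect
rect(P[m],'beaker')
m=(P[...,0]>.48)&(P[...,0]<.54)&(abs(P[...,1]-.268)<.07)&(Z>.017)&(Z<.03)&(u>95)&(u<165)&(v>205)
rect(P[m],'blip')
```

```text
[-1.15  0.42 -0.01  1.61  0.    1.11 -0.05]
b 0 [-0.86  0.61  0.6   1.55 -0.37  1.11 -1.75]
b 3 [-0.5   0.54  0.07  1.53 -0.04  1.07  1.14]
b2 0 [-0.99  0.52  0.57  1.88 -0.37  0.85 -1.81]
b2 3 [-0.57  0.46  0.03  1.86 -0.02  0.82  1.04]
y 0 [-0.36  0.62  1.01  1.75 -0.58  1.11 -0.58]
y 3 [-0.15  0.49  0.67  1.74 -0.35  1.03  2.37]
y2 0 [-0.12  0.72  0.64  1.78 -0.56  0.84 -0.62]
y2 3 [ 0.05  0.66  0.39  1.77 -0.34  0.78  2.34]
c 0 [-0.52  0.64  0.71  1.42 -0.42  1.24 -0.92]
c 3 [-0.19  0.55  0.19  1.41 -0.1   1.2   2.  ]
c2 0 [-0.54  0.86  0.74  1.55 -0.66  0.99 -0.75]
c2 3 [-0.11  0.73  0.07  1.53 -0.06  0.88  1.96]
p 0 [-0.37  0.53  1.02  1.85 -0.52  1.05 -0.56]
p 3 [-0.2   0.43  0.77  1.85 -0.35  1.    2.44]
beaker 152 c [565.7 -28.2] size [491.   50.2] ang 17.5 z 0.086
blip 142 c [503.7 279.2] size [120.6  17.2] ang 81.8 z 0.0233
```

Run:
```python
from h import *
o=[np.pi,0,np.pi-.005]
gripper_to(0.0)
movep([.620,.2675,.24],o)
move_linear([.620,.2675,.126],o)
s=sense();print(s['time_s'],s['tool_pos'],s['ft_force'])
for x,z in [(.58,.126),(.55,.126),(.52,.124),(.505,.121),(.495,.118)]:
    move_linear([x,.2675,z],o,velocity=.08); s=sense();print(round(s['time_s'],2),s['tool_pos'].round(3),s['ft_force'].round(2))
move_linear([.495,.2675,.26],o,velocity=.2)
im,d=capture('side');cv2.imwrite('pics/side1.png',im);print(sense()['time_s'])
```

```text
3.4167 [0.62044816 0.26781796 0.12702029] [-0.06160469  0.28139145  0.454384  ]
4.07 [0.581 0.268 0.127] [2.4  0.91 1.23]
4.59 [0.55  0.267 0.126] [0.09 0.07 1.09]
5.12 [0.52  0.268 0.124] [ 0.47 -0.5   0.56]
5.46 [0.505 0.268 0.121] [1.3  0.55 0.12]
5.74 [0.495 0.268 0.118] [0.66 0.09 0.03]
6.65
```

View pics/side1.png

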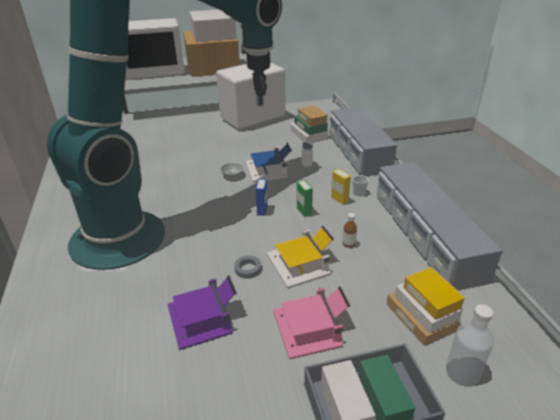

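```bash
cat >> h.py <<'E'
O=np.array([.487,-.246]); YA=np.radians(8.9)
def W(x,z,y=0):
    c,s=np.cos(YA),np.sin(YA); return [O[0]+(c*x-s*y)/1000,O[1]+(s*x+c*y)/1000,z/1000]
def joint(o='side'):
    p,f=K(o);im,d=capture(o);return im,cloud(o,d,p,f)
E
python3 - <<'E'
from h import *
im,P=joint('side');X,Y,Z=P[...,0],P[...,1],P[...,2]
h=cv2.cvtColor(im,cv2.COLOR_BGR2HSV);blu=(h[...,0]>100)&(h[...,0]<125)&(h[...,1]>120)
m=blu&(X>.44)&(X<.56)&(abs(Y-.268)<.06)&(Z>.02)
print('bpanel z',np.percentile(Z[m],[5,50,95]),m.sum(), X[m].min())
o=[np.pi,0,np.pi+YA]
q=ik(W(60,140),o);print(np.round(q,2))
movep(W(60,240),o); move_linear(W(60,111),o)
s=sense();print(s['time_s'],s['tool_pos'],s['ft_force'])
for x,z in [(59,88),(60,74),(66,62)]:
    move_linear(W(x,z+11),o,velocity=.06); s=sense();print(round(s['time_s'],2),s['tool_pos'].round(3),s['ft_force'].round(2))
im,d=capture('side');cv2.imwrite('pics/side2.png',cv2.resize(im[130:330,180:420],None,fx=3,fy=3))
E
```

```text
bpanel z [0.04708411 0.05023354 0.05293819] 214 0.46152944970543797
[ 0.08  0.5   0.36  1.79 -0.22  0.89  2.27]
9.55 [ 0.54674727 -0.23690353  0.11185503] [-0.41943052  0.34333247  0.6433156 ]
9.9 [ 0.545 -0.237  0.099] [-0.2  -0.25  0.11]
10.28 [ 0.545 -0.237  0.084] [-6.08 -0.61  1.43]
10.66 [ 0.552 -0.236  0.073] [0.22 1.4  3.96]
```

View pics/side2.png

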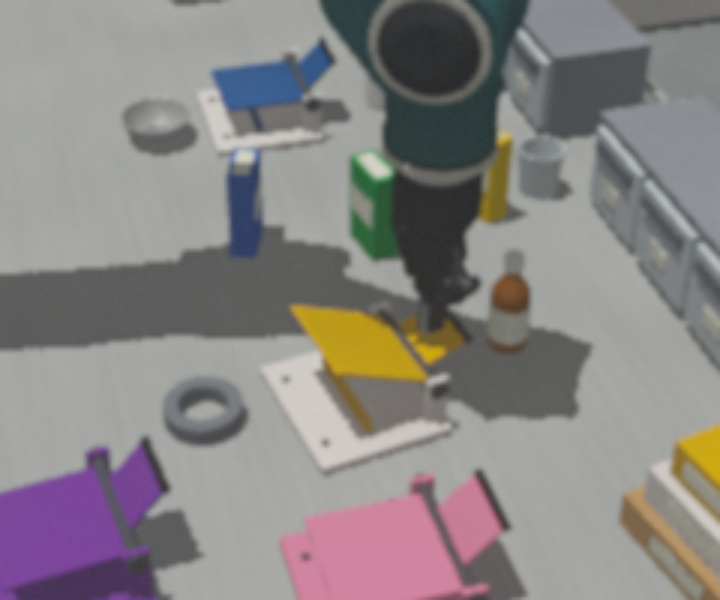

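The blue stand is folded flat, with its panel at z 0.050. The yellow panel has lifted partway, and the fingers are on the tail at crop (430,330). Next I'll press further.

Run:
```python
from h import *
o=[np.pi,0,np.pi+YA]
for x,z in [(74,55),(81,49),(86,43),(88,37)]:
    move_linear(W(x,z+11),o,velocity=.06); s=sense();print(round(s['time_s'],2),s['tool_pos'].round(3),s['ft_force'].round(2))
im,d=capture('side');cv2.imwrite('pics/side3.png',cv2.resize(im[130:330,180:420],None,fx=3,fy=3))
```

```text
11.03 [ 0.56  -0.234  0.066] [0.84 1.43 1.17]
11.33 [ 0.567 -0.233  0.06 ] [ 0.63 -0.08  0.15]
11.62 [ 0.572 -0.233  0.054] [ 1.05  0.67 -0.17]
11.88 [ 0.574 -0.232  0.048] [ 1.79  1.03 -0.68]
```

View pics/side3.png

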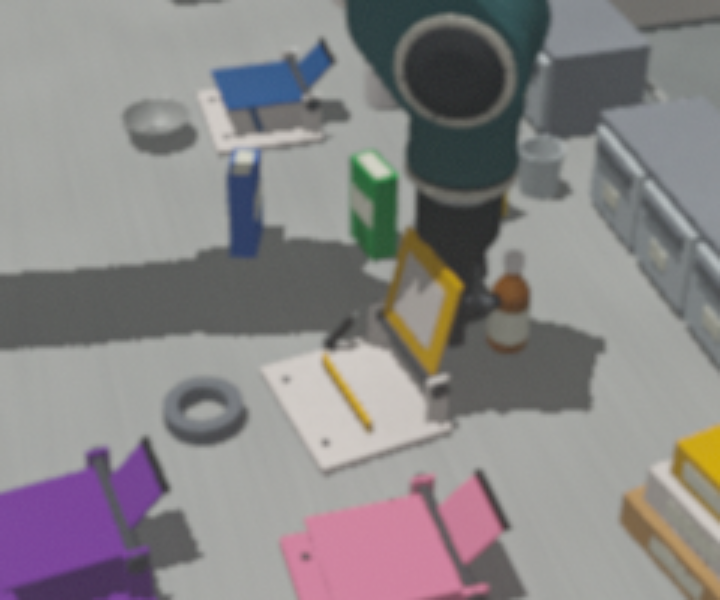

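Run:
```python
from h import *
o=[np.pi,0,np.pi+YA]
move_linear(W(90,150),o,velocity=.1); print(sense()['ft_force'].round(2))
move_linear(W(90,260),o,velocity=.2)
yc=np.radians(24.2)
gripper_to(.085)
movep([.697,.018,.24],[np.pi,0,np.pi+yc])
print(sense()['time_s'],sense()['tool_pos'],np.round(sense()['qpos'],2))
for c in('side','top'):
    im,P=joint(c);cv2.imwrite(f'pics/{c}4.png',im);np.savez(f'{c}4.npz',im=im,P=P)
p=camera_params('wrist');im,d=capture('wrist');cv2.imwrite('pics/w4.png',im);print(p)
```

```text
[ 0.04 -0.26  0.12]
15.65 [0.69678928 0.01544082 0.24034828] [-0.24  0.56  0.26  1.42 -0.15  1.18  2.03]
{'fov_y': 65.70646984690485, 'cx': 277.6681081919452, 'cy': 209.86915047513799, 'xyz': array([ 0.63315782, -0.01130006,  0.37266836]), 'orientation': array([2.86706551e+00, 3.11719022e-04, 1.99091535e+00])}
```

View pics/side4.png

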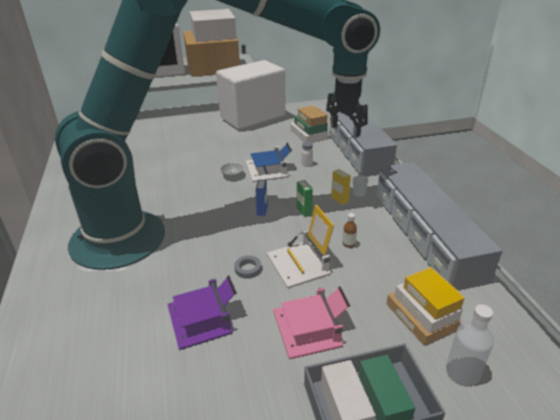

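View pics/w4.png

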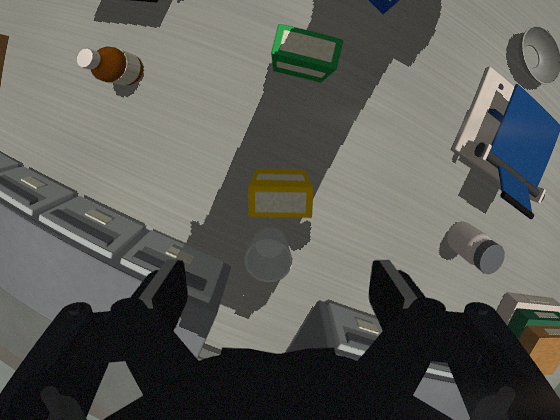

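The side view shows the yellow back open at (320,230). In the wrist view the carton top is at (281,203), aligned with the jaws. I'll measure both again.

```bash
cat >> h.py <<'E'
def wcloud():
    p,f=K('wrist');im,d=capture('wrist')
    v,u=np.mgrid[0:420,0:560].astype(float); dx,dy=u-p['cx'],v-p['cy']; r=np.hypot(dx,dy)+1e-9; t=np.tan(np.minimum(r/f,1.5))
    P=np.stack([d*t*dx/r,d*t*dy/r,d],-1)
    return im,P@R.from_euler('xyz',p['orientation']).as_matrix().T+np.array(p['xyz'])
E
python3 - <<'E'
from h import *
from fit import rect
s=sense();print(s['tool_pos'],s['tool_rot'])
im,P=wcloud();X,Y,Z=P[...,0],P[...,1],P[...,2]
m=(abs(X-.697)<.06)&(abs(Y-.018)<.05)&(Z>.093)&(Z<.108); 
m=cv2.connectedComponents(m.astype(np.uint8))[1]
k=m[203,281];print(k);rect(P[m==k],'ycart wrist')
g=(abs(X-.566)<.05)&(abs(Y+.016)<.06)&(Z>.093)&(Z<.108);rect(P[g],'gcart wrist')
for c in('side','top'):
    z=np.load(c+'4.npz');im,P=z['im'],z['P'];X,Y,Z=P[...,0],P[...,1],P[...,2]
    h=cv2.cvtColor(im,cv2.COLOR_BGR2HSV);yel=(h[...,0]>15)&(h[...,0]<32)&(h[...,1]>120)
    q=((P-[O[0],O[1],0])@R.from_euler('z',YA).as_matrix()*1000)
    m=yel&(abs(q[...,1])<60)&(q[...,0]>25)&(q[...,0]<90)&(q[...,2]>55)
    if m.sum()>20: 
        b=np.polyfit(q[m][:,2],q[m][:,0],1);print(c,'panel lean deg',np.degrees(np.arctan(b[0])),'x at z145',np.polyval(b,145),'y',q[m][:,1].min(),q[m][:,1].max(),'ztop',q[m][:,2].max())
    m=yel&(abs(q[...,1])<60)&(abs(q[...,0]+15)<14)&(q[...,2]>13)&(q[...,2]<32)
    rect(q[m]/1000,c+' lip (expect x -15,y 0)')
E
```

```text
[0.69683969 0.0158351  0.24047139] [-3.14090755e+00  1.94745318e-04 -2.72208495e+00]
1
ycart wrist 2098 c [695.3  18.9] size [28.7 55.8] ang 23.0 z 0.1004
gcart wrist 2192 c [564.8 -15.2] size [28.9 56.3] ang 11.2 z 0.1008
side panel lean deg 13.31456193104339 x at z145 63.16273053053893 y -51.104120300832705 50.14745389173769 ztop 147.0768901138899
side lip (expect x -15,y 0) 60 c [-19.4  -2.8] size [95.8  6.6] ang 89.2 z 0.0222
top panel lean deg 13.28008105961172 x at z145 67.48518410945357 y -49.345786034775244 50.074705834150215 ztop 148.89905399294722
top lip (expect x -15,y 0) 112 c [-13.7   0.8] size [98.2  6. ] ang 89.3 z 0.0226
```

Run:
```python
from h import *
yc=np.radians(23.6);o=[np.pi,0,np.pi+yc]
move_linear([.6955,.0195,.13],o); s=sense();print(s['tool_pos'])
move_linear([.6955,.0195,.073],o,velocity=.08); s=sense();print(s['tool_pos'],s['ft_force'])
gripper_to(.0,squeeze=35); s=sense();print(s['time_s'],s['finger_gap'],s['ft_force'])
move_linear([.6955,.0195,.115],o,velocity=.06); hold(.2); s=sense();print(s['finger_gap'],s['ft_force'],s['tool_pos'])
im,P=wcloud();cv2.imwrite('pics/w5.png',im);np.savez('w5.npz',im=im,P=P)
im,P=joint('side');cv2.imwrite('pics/side5.png',cv2.resize(im[100:300,220:460],None,fx=3,fy=3))
```

```text
[0.69606599 0.01936888 0.13104037]
[0.69579267 0.01947693 0.0733994 ] [-0.15180922 -0.71654058  0.17046526]
17.9667 0.055517494193465064 [-0.66825986 -0.99331736  6.14231116]
0.05563595704981375 [ 0.00648578  0.82267311 -1.55344003] [0.69532057 0.01947024 0.11456694]
```

View pics/side5.png

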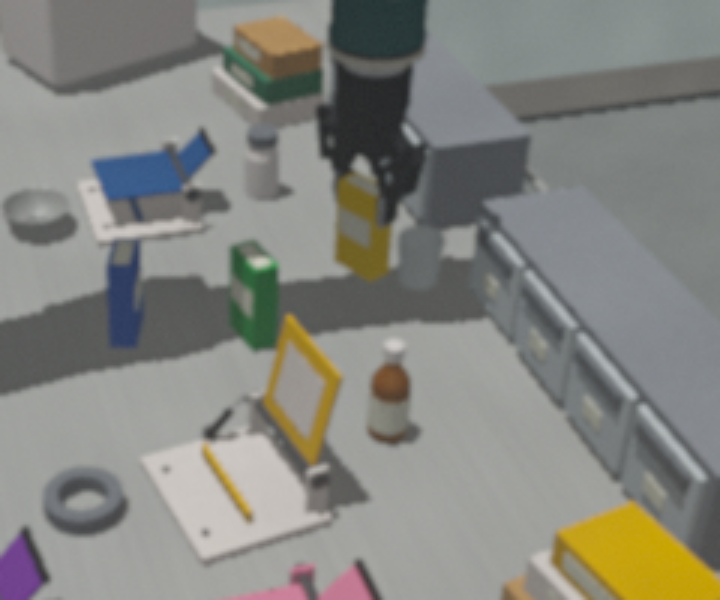

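View pics/w5.png

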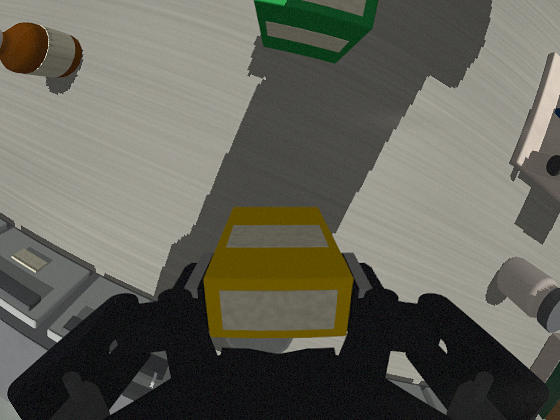

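Run:
```python
from h import *
from fit import rect
z=np.load('w5.npz');im,P=z['im'],z['P'];X,Y,Z=P[...,0],P[...,1],P[...,2]
h=cv2.cvtColor(im,cv2.COLOR_BGR2HSV);v,u=np.mgrid[0:420,0:560]
m=(u>215)&(u<345)&(v>284)&(v<334);q=P[m]
print('top',np.median(q,0)); A=np.c_[q[:,:2],np.ones(len(q))];c=np.linalg.lstsq(A,q[:,2],rcond=None)[0];print('tilt slopes',c[:2])
m=(u>205)&(u<355)&(v>270)&(v<345)&(Z>.13)&(Z<.15)&(cv2.inRange(h,(15,60,60),(35,255,255))>0)
rect(P[m],'top')
# go above the stand
o=[np.pi,0,np.pi+np.radians(23.6)]
s=sense()['tool_pos']
move_linear([.6955,.0195,.27],o,velocity=.2)
O2=np.array([.4862,-.246]);c_,s_=np.cos(YA),np.sin(YA)
oy=[np.pi,0,np.pi+np.radians(8.6)]
t=O2+np.array([c_,s_])*.0125
movep([t[0],t[1],.27],oy);hold(.2)
s=sense();print(s['time_s'],s['tool_pos'],s['tool_rot'],t,s['finger_gap'])
im,P=wcloud();cv2.imwrite('pics/w6.png',im)
```

```text
top [0.69396265 0.02130568 0.1421427 ]
tilt slopes [-0.47447026 -0.22184595]
top 5100 c [694.7  20.9] size [29.4 56.1] ang 23.6 z 0.1411
21.4917 [ 0.49924237 -0.24329208  0.26980756] [ 3.14154283e+00 -2.25721475e-04 -2.98984035e+00] [ 0.4985495  -0.24406612] 0.056172520841180906
```

View pics/w6.png

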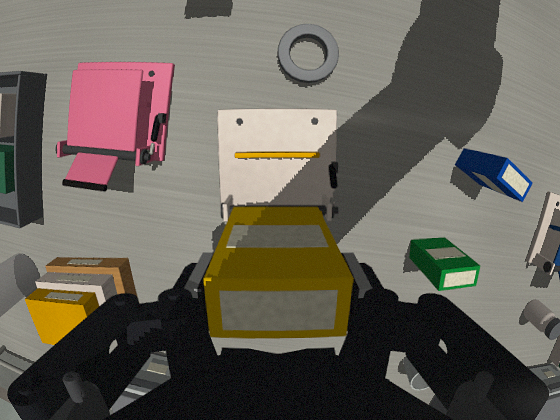

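Run:
```python
from h import *
from fit import rect
im,P=wcloud();X,Y,Z=P[...,0],P[...,1],P[...,2]
v,u=np.mgrid[0:420,0:560];h=cv2.cvtColor(im,cv2.COLOR_BGR2HSV);yel=cv2.inRange(h,(15,100,60),(35,255,255))>0
q=((P-[.4862,-.246,0])@R.from_euler('z',YA).as_matrix())
m=(u>228)&(u<326)&(v>148)&(v<162)&yel; rect(q[m],'lip stand frame (exp -15,0)')
m=(u>205)&(u<355)&(v>270)&(v<345)&yel&(abs(Z-.296)<.012); rect(q[m],'carton top (exp 12.5,0)')
m=(u>215)&(u<340)&(v>105)&(v<195)&(Z<.02)&(cv2.inRange(h,(0,0,150),(180,70,255))>0); rect(q[m],'foot')
```

```text
lip stand frame (exp -15,0) 503 c [-35.    1.2] size [98.2 42.4] ang 89.8 z 0.0254
carton top (exp 12.5,0) 5015 c [12.8  2.4] size [56.9 29.1] ang 89.7 z 0.2964
foot 7701 c [-20.9   0.8] size [154.2 109.7] ang 89.7 z 0.0102
```

Run:
```python
from h import *
im,P=wcloud();Z=P[...,2]
v,u=np.mgrid[0:420,0:560];h=cv2.cvtColor(im,cv2.COLOR_BGR2HSV);yel=cv2.inRange(h,(15,100,60),(35,255,255))>0
q=((P-[.4862,-.246,0])@R.from_euler('z',YA).as_matrix())*1000
m=(u>228)&(u<326)&(v>148)&(v<162)&yel&(abs(Z-.024)<.004)
print(m.sum(),np.percentile(q[m],[2,50,98],axis=0).round(1))
```

```text
457 [[-19.7 -46.6  20.6]
 [-16.7   4.6  24.4]
 [-14.1  48.9  26.1]]
```

Run:
```python
from h import *
oy=[np.pi,0,np.pi+np.radians(8.6)]
x,y=.4983,-.2452
move_linear([x,y,.13],oy,velocity=.12);s=sense();print(s['tool_pos'],s['ft_force'])
move_linear([x,y,.092],oy,velocity=.05);hold(.15);f0=sense()['ft_force'][2];print(sense()['tool_pos'],f0)
for z in np.arange(.090,.0805,-.001):
    move_linear([x,y,z],oy,velocity=.02);s=sense();f=s['ft_force'][2]
    print(round(z,4),s['tool_pos'].round(4),f.round(2))
    if f-f0>2.5: break
hold(.2)
im,P=joint('side');cv2.imwrite('pics/side7.png',cv2.resize(im[130:330,180:420],None,fx=3,fy=3))
s=sense();print(s['time_s'],s['ft_force'],s['finger_gap'])
```

```text
[ 0.49863741 -0.24535596  0.13063976] [-0.10133175  0.49346836 -1.97921897]
[ 0.49846267 -0.24524204  0.09229319] -1.1443179548441023
0.09 [ 0.4983 -0.2452  0.0899] -1.29
0.089 [ 0.4983 -0.2452  0.0889] -2.21
0.088 [ 0.4983 -0.2452  0.0879] -1.06
0.087 [ 0.4982 -0.2452  0.0869] -1.12
0.086 [ 0.4983 -0.2452  0.0859] 0.04
0.085 [ 0.4983 -0.2452  0.0849] -1.21
0.084 [ 0.4983 -0.2452  0.0839] -0.89
0.083 [ 0.4986 -0.2456  0.0834] 4.34
26.2667 [-1.44033572 -0.81059418  5.24394922] 0.05524440056504266
```

View pics/side7.png

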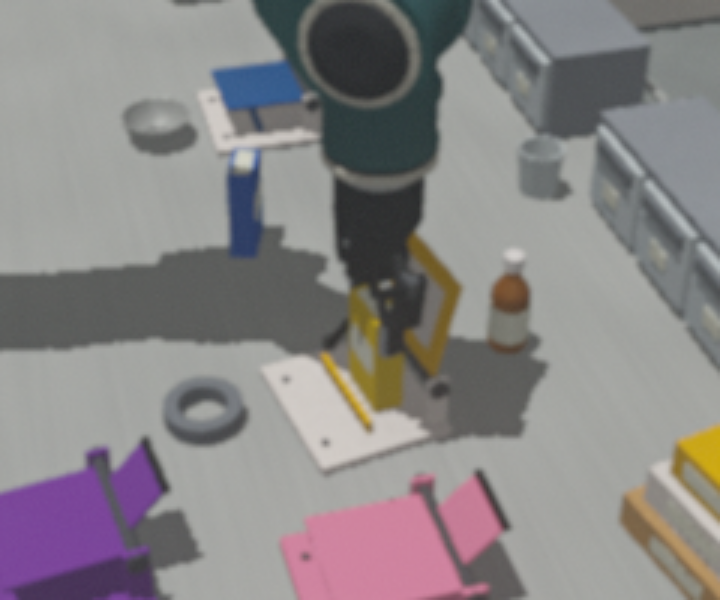

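The floor contact came at TCP z 0.0834, as predicted. The carton stands between the lip and the back, so I'll release it.

```bash
python3 - <<'E'
from h import *
from fit import rect
oy=[np.pi,0,np.pi+np.radians(8.6)]
gripper_to(.068);hold(.1)
gripper_to(.08);hold(.1)
p=sense()['tool_pos']
move_linear([.4983,-.2452,.16],oy,velocity=.06)
move_linear([.4983,-.2452,.28],oy,velocity=.15)
im,P=wcloud();cv2.imwrite('pics/w8.png',im)
movep([.40,.02,.35],oy);hold(.3)
for c in ('side','top'):
    im,P=joint(c);cv2.imwrite(f'pics/{c}8.png',im);np.savez(f'{c}0.npz' if 0 else f'{c}8.npz',im=im,P=P)
    q=((P-[.4862,-.246,0])@R.from_euler('z',YA).as_matrix())
    m=(abs(q[...,0]-.0135)<.03)&(abs(q[...,1])<.045)&(abs(q[...,2]-.11)<.006); rect(q[m],c+' carton top (exp 13.5,0,.11)')
    h=cv2.cvtColor(im,cv2.COLOR_BGR2HSV);yel=(h[...,0]>15)&(h[...,0]<32)&(h[...,1]>120)
    m=yel&(abs(q[...,1])<60)&(q[...,2]>.125)&(q[...,0]>.04); print('panel top',np.median(q[m],0).round(4),q[m].max(0).round(3))
    X,Y,Z=P[...,0],P[...,1],P[...,2];blu=(h[...,0]>100)&(h[...,0]<125)&(h[...,1]>120)
    m=blu&(X>.47)&(X<.54)&(abs(Y-.268)<.04)&(Z>.02);print('bpanel z',np.median(Z[m]))
print(sense()['time_s'],sense()['ft_force'])
E
cp side8.npz side0.npz; cp top8.npz top0.npz; python3 fit.py 2>/dev/null | egrep '==|gcart|bcart|jar|bott|tape|bowl'
```

```text
side carton top (exp 13.5,0,.11) 173 c [11.1 -1.8] size [29.9 60.7] ang 0.3 z 0.1092
panel top [0.0621 0.004  0.1388] [0.201 1.61  0.226]
bpanel z 0.05023986970231964
top carton top (exp 13.5,0,.11) 341 c [15.9 -2.8] size [56.  28.9] ang 89.3 z 0.1102
panel top [0.0668 0.0006 0.1388] [0.071 0.05  0.15 ]
bpanel z nan
30.9917 [-0.27247539  0.52912535 -0.7316398 ]
== top
  return _methods._mean(a, axis=axis, dtype=dtype,
  ret = ret.dtype.type(ret / rcount)
```

View pics/side8.png

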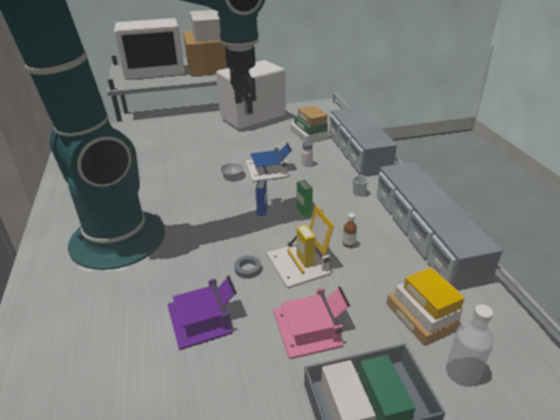

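View pics/w8.png

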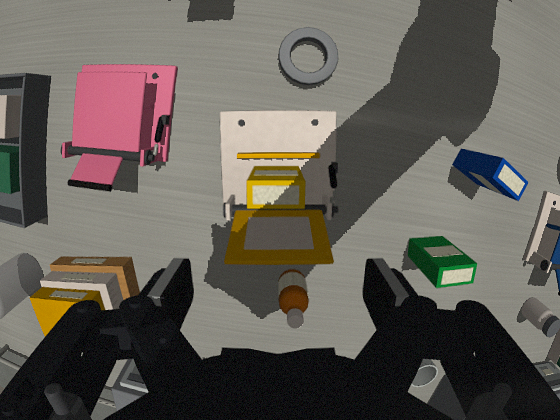

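The carton stands squarely in the tray at wrist (276,187), about 2 mm from the middle, with its top at z 0.110. The yellow back is open and the blue panel is flat at z 0.050. The other items appear where they were, and the robot is clear of everything.

```bash
python3 -c "
from bench import *
hand_in()"
```

```text
the job is handed in; nothing more can be done
```

The counter is changed over from blue to yellow, and I handed the job in at about 31 s on the robot's clock. No verdict is reported.

**What I did:** I pushed the blue panel over from behind until it snapped flat, then pressed the yellow tail down until the back snapped open. I gripped the yellow carton across its 56 mm width, lowered it onto the tray floor until I felt contact (TCP z 0.0834, as predicted), let go and moved the arm clear.

**Last checks:**

| Item | Measured | Expected |
|---|---|---|
| Blue panel height | 0.050 m | 0.048 m to its mid-plane when folded |
| Yellow back lean (before the carton was placed) | 13.3° | 13° |
| Carton top height | 0.109–0.110 m | 0.110 m |
| Carton centre from tray middle, along the stand's x | −2.4 mm (side camera), +2.4 mm (top camera) | 0 |
| Carton centre from tray middle, along the stand's y | 2–3 mm off | 0 |
| Carton squareness to the stand | under 1° off | 0° |

**Checks that failed or disagreed:**
- **Camera offset:** the top and side cameras disagree by about 5 mm in x throughout, so I averaged them and checked against the wrist camera.
- **Blue panel:** the final height check from the top camera returned nothing, so that figure rests on the side camera alone.
- **Yellow back, after the carton was placed:** I did not refit the lean. The panel's top edge was still about where it should be when open.
- **Other items:** my final script to re-measure their positions gave no numbers. That they stayed put is judged from the last pictures only, where all looked unmoved; I never got a good fix on the beaker.

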